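Close the dental instrument box and snap its locking cap on

ROBOT

A 6-joint arm with a two-finger parallel gripper is mounted at the origin on the work surface. World frame = base frame: x ahead of the robot, y to its left, z up, the work surface at z = 0. Lengths are in m, angles in rad, forces in N, time in s.
With the tool pointing down it reaches from about 0.275 to 0.775 m from the base axis. Payload 14.6 kg.
Tool frame: the origin (TCP) lies on the centre line of the jaws, within the pads' length; the fingertips stand 19 mm ahead of it and the grasp point (between the pads) is the TCP; y points along the fingers, z is the direction in which the jaws open and shut, and the axes are right-handed (so a half turn about y gives the same grasp; the last joint's range is limited). The gripper opens to 85 mm and grips with 20 to 120 N. Pads are 22 mm wide; open, the fingers measure 114 mm over their backs; the gripper's body (76 mm by 85 mm) begins 54 mm behind the grasp point. The pads swing forward as they close: fully open they stand 13 mm farther back than shut.
Start: joints at [-1.355, 0.263, -0.048, 1.259, 0, 1.415], TCP at [0.19, -0.489, 0.25] pointing down, gripper open.
Joint ranges: [-2.65, 2.65], [-0.89, 1.7], [-1.18, 1.37], [-2.13, 2.11], [-1.35, 1.29], [-3.14, 3.14]. Speed limits (rad/s): [1.89, 1.89, 2.57, 2.79, 3.14, 3.14].

INTERFACE

Orientations are given as a rotation vector (axis times angle).
In Python, from workcell import reach, servo_line, goto_joints, set_gripper, pause, ik, grab_frame, IKError, job_done, find_in, trace, landmark_of, get_time, get_qpos, get_qd, get_joint_torque, get_tool_pos, get_eef_rot, get_force, get_moment, get_grip_width gives the robot as it stands. The module is installed in compiled form; this text tells all that it offers. Calls block until the motion is done:
- reach(position, orientation): joint-space move of the TCP to a pose.
- servo_line(position, vel=0.15, frame=None, max_force=None): straight line of the TCP; frame=None keeps the orientation; vel is the mean speed in m/s. With max_force (N) it stops when the force on the tool has changed by that much, and returns True; else False.
- goto_joints(angles): joint-space move.
- set_gripper(opening, effort=None): finger opening in m; effort is the grip in N (None keeps the last); returns when the fingers have stopped.
- pause(seconds).
- ik(position, orientation): joint angles nearest the present ones, or None.
- grab_frame(name): name is "scene" or "top"; returns a dict with "color" (384x512x3 uint8, red, green, blue), "range_z" (384x512 float32, m along the optical axis (not along the pixel's ray), 0 where there is no reading), "mtx" (3x3 intrinsics, pixels), "D" ([k1, k2, p1, p2, k3] as OpenCV has them; the pictures are not rectified), "R" (3x3) and "t" (3): a world point X has camera coordinates R X + t. Camera axes: x right, y down, z forward; pixel columns grow to the right and rows downward; lengths in m; the calibration is good to about 2 mm. A picture is of the moment at which its call begins.
A pose or a line that the arm cannot do raises IKError and nothing moves.
- job_done(): hands the job in, once; it reports no verdict.
Trained networks look in a picture, given as the dict that the camera call returned (one of the last four; its "shot" number tells which), for a name from the list of things; names that differ only in an ending like _2 or _b are one class to them, and where a whole thing is asked for, a point or a joint stands for the part that bears it (a point fixed in the world has none). Each returns a list of dicts, best first, with "confidence" (0 to 1); they miss things now and then, are a little off and sometimes report something else, mostly with a low value. They report only what shows in the picture. A call takes as long as a camera call. They do not tell look-alikes from the thing itself.
- find_in(picture, target): "location" ([x, y, z] in m, in the coordinates of the camera as it stood for that picture, good to about 4 mm: the middle of the surface that is visible of it).
- trace(picture, target): "region" (384x512 bool, what is visible of it).
- landmark_of(picture, target): "location" ([x, y, z] in m, in the coordinates of the camera as it stood for that picture, good to about 4 mm: a listed point, or the origin of a listed thing).
Readings, each from a call of its own:
- get_time(): time.
- get_qpos(): joint angles.
- get_qd(): joint speeds.
- get_joint_torque(): joint torques, N m.
- get_tool_pos(): TCP position.
- get_eef_rot(): TCP orientation.
- get_force(): force on the tool from outside, world axes, zero at the start.
- get_moment(): the same for the moment, N m.
- get_grip_width(): finger opening in m.
Only numpy, scipy, OpenCV 4.12 (cv2) and the standard library are available. Lean on these libraries where they do the work, as an engineer would, in place of code of your own. Each camera call takes 0.05 s, during which the arm holds its last target.

TASK

The instrument box has been loaded: push its blue lid fully shut, then put the orange cap over the metal stud that comes up through the lid and press it down past the click until its rim sits flat on the lid. Finish holding the cap, still pressing it firmly down onto the lid without easing off, and leave the jar, the cup and the bottle where they stand.

Things in the scene. Friction and masses are not known exactly. Their poses are not given: they have to be found in the camera images.
- lid (a joint): Opening angle of the blue lid in rad: 0 is shut, up to 1.5 open (near upright); starts between 0.75 and 1.15. A stiff hinge holds the lid where it is left; it takes about 2 to 3 N near the free edge to move.
- lid_hinge (a point): Point on the lid's hinge line, middle of the box's far rim, 50.5 mm above the counter. Axes turn with the lid: y along the hinge; -x from the hinge to the lid's free edge (160 mm away); z out of the outer (upper) face, which lies 6 mm along +z. The lid is a 160 x 200 x 6 mm plate with a 33 mm hole for the stud, centred 120 mm from the hinge.
- lid_pad (a point): Centre of the yellow ribbed push pad (34 x 50 mm) on the lid's outer face, 130 mm from the hinge line and 60 mm to its -y side, clear of the hole; same axes as the lid. A place to push the lid shut with closed fingers.
- stud_seat (a point): Point on the axis of the upright metal stud at the height of the shut lid's top (56.5 mm above the counter): the centre of the cap's rim must end here. Axes as the box: z up, x from the robot side to the hinge side, y along the hinge. The steel box, fixed to the counter, is 160 x 200 x 50 mm; the stud stands 40 mm to the robot side of its middle.
- cap_mid (a point): Centre of the loose snap cap, half-way up: 27 mm above its rim. It stands open side down on the counter: an orange hollow round skirt 42 mm across and 29 mm high; on top a white upright grip bar 36 mm long (the cap's x), 16 mm thick (its y), 25 mm high. 54 mm high over all, about 50 g. z up.
- jar: Amber glass jar with steel cap, 52 mm across, 60 mm high, bystander; origin at the middle of its underside. It and the cap swap places at random.
- cup: Green plastic rinsing cup, 68 mm across, 80 mm high, bystander; origin at the middle of its underside.
- bottle: Small white bottle with red cap, 44 mm across, 90 mm high, bystander; origin at the middle of its underside.
- stud_top (a point): The round top of the stud, 23 mm above the shut lid's top, on the stud's axis. The stud is 20 mm thick; four brass spring balls stick out of its side to 29 mm across, their middles 9 mm above the shut lid's top.
- cap_rim (a point): Centre of the cap's rim (its underside). The mouth has a lip 24 mm across. Over the stud the lip meets the spring balls with the rim about 12.5 mm above the lid; pushing past them takes 8 to 15 N; with the rim about 6 mm above the lid the force drops (the click: the balls then draw the cap down), and the cap must still be pressed on down onto the lid.
Mind the look-alikes: they are no part of the job. Leave any green or purple look-alike of the part that bears cap_mid alone.

How it is judged:
By the outcome, as a careful person would: the job done as asked, in the order asked, and still so for the second after the job is handed in, while the arm keeps its last pose, push and grip.
It also fails if it takes over 58 s, if anything falls off the work surface, if the arm or the gripper's body presses on something with over 40 N, if the wrist force passes 120 N, or if a joint passes its speed limit or range.

## Working session

There is one attempt and no reset: what is moved stays moved. The work goes in short steps, each a Python script; the robot and the scene stay as the last script left them, time stands still between calls to the robot, and variables do not carry over. Pictures are saved under pics/ and viewed, and the job is handed in when it is done.

```bash
mkdir -p pics; ls; cat > h.py <<'E'
import numpy as np, cv2
from workcell import *
def save(p,n): cv2.imwrite(f'pics/{n}.png',cv2.cvtColor(p['color'],cv2.COLOR_RGB2BGR))
def w(p,X): return np.array(p['R']).T@(np.array(X)-np.array(p['t']))
E
python3 - <<'E'
from h import *
print(get_time(),get_tool_pos(),get_eef_rot(),get_force())
for c in ('scene','top'):
    p=grab_frame(c); save(p,c+'0'); print(c,p['R'],p['t'],p['mtx'])
    for n in ('cap_mid','cap_rim','lid_hinge','lid_pad','stud_seat','stud_top','jar','cup','bottle'):
        for d in landmark_of(p,n)[:4]: print(c,n,round(d['confidence'],2),w(p,d['location']).round(4))
E
```

```text
pics
0.0 [ 0.19016693 -0.48906567  0.24983404] [-0.37875374  2.01997902 -2.01783987] [-0.06315733 -1.08866611 -0.30448579]
scene [[ 0.2500629   0.96822693 -0.00226995]
 [ 0.73688808 -0.19183499 -0.64822473]
 [-0.62806409  0.16042425 -0.7614457 ]] [-0.12614344 -0.35442598  1.49149017] [[441.50462905   0.         254.34362169]
 [  0.         441.50462905 190.24346472]
 [  0.           0.           1.        ]]
scene cap_mid 0.9 [ 0.6084 -0.2876  0.0241]
scene cap_mid 0.68 [ 0.6045 -0.3881  0.0256]
scene cap_mid 0.57 [ 0.6393 -0.2049  0.0303]
scene cap_rim 0.85 [ 0.6063 -0.3873  0.0018]
scene cap_rim 0.74 [ 0.6437 -0.2105 -0.0009]
scene cap_rim 0.72 [ 0.6911 -0.2871  0.0018]
scene cap_rim 0.67 [ 6.079e-01 -2.923e-01  6.000e-04]
scene lid_pad 0.96 [ 0.5662 -0.0168  0.1493]
scene lid_pad 0.37 [0.5143 0.0341 0.081 ]
scene stud_seat 0.87 [0.5105 0.0275 0.0553]
scene stud_top 0.6 [0.5144 0.03   0.0848]
scene jar 0.61 [ 0.4548 -0.2998 -0.0021]
scene cup 0.61 [ 0.4352  0.355  -0.0031]
scene cup 0.23 [0.5104 0.0298 0.0564]
scene bottle 0.67 [ 0.5732  0.334  -0.002 ]
top [[ 0.00803089 -0.9997840
[... 159 characters left out ...]
 255.54216225]
 [  0.         365.92269734 187.01034328]
 [  0.           0.           1.        ]]
top cap_mid 0.74 [ 0.607  -0.3891  0.0273]
top cap_mid 0.5 [ 0.6118 -0.2876  0.0284]
top cap_mid 0.5 [ 0.6465 -0.2074  0.0272]
top cap_rim 0.74 [ 0.644  -0.2105  0.0012]
top cap_rim 0.72 [ 0.4569 -0.3011  0.0009]
top cap_rim 0.63 [ 0.6916 -0.2915  0.002 ]
top cap_rim 0.63 [ 6.077e-01 -3.949e-01 -2.000e-04]
top lid_hinge 0.79 [0.6247 0.072  0.0471]
top lid_pad 0.75 [ 0.5728 -0.0169  0.1484]
top stud_seat 0.79 [0.5127 0.0314 0.0624]
top stud_top 0.56 [0.5125 0.0319 0.0803]
top jar 0.7 [ 0.4546 -0.3056 -0.0029]
top cup 0.85 [ 0.4356  0.3517 -0.0025]
top bottle 0.64 [5.742e-01 3.369e-01 5.000e-04]
```

View pics/scene0.png

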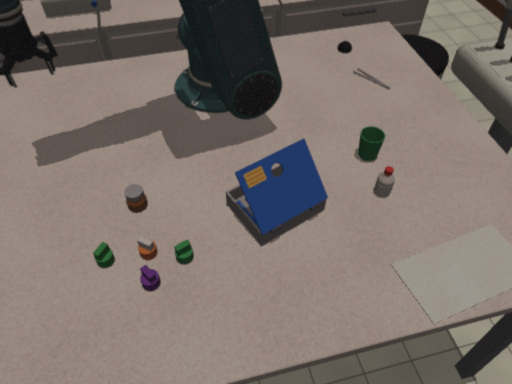

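View pics/top0.png

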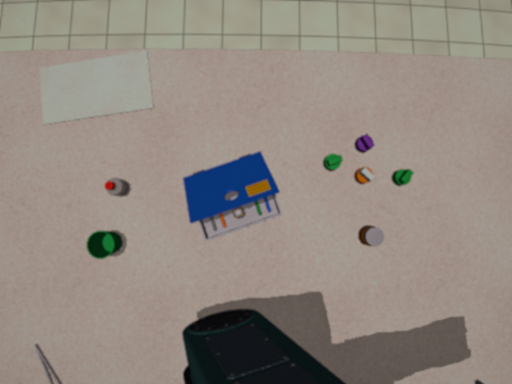

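The scene picture shows the orange cap with its white bar at about (147,248). Green look-alikes are at (104,255) and (184,251), a purple one at (150,278), and the jar at (137,198). The open blue lid has its pad at (255,177). The top view agrees, with the cap at (364,176). Next I'll get the bar yaw, stud and box yaw from depth.

```bash
cat >> h.py <<'E'
def cloud(p):
    h,w_=p['range_z'].shape
    v,u=np.mgrid[0:h,0:w_].astype(float)
    n=cv2.undistortPoints(np.stack([u.ravel(),v.ravel()],1).reshape(-1,1,2),np.array(p['mtx']),np.array(p['D'])).reshape(-1,2)
    z=p['range_z'].ravel().astype(float)
    P=np.c_[n*z[:,None],z]
    X=(P-np.array(p['t']))@np.array(p['R'])
    X[z==0]=np.nan
    return X.reshape(h,w_,3)
def crop(p,n,u0,u1,v0,v1,s=8):
    cv2.imwrite(f'pics/{n}.png',cv2.cvtColor(cv2.resize(p['color'][v0:v1,u0:u1],None,fx=s,fy=s,interpolation=cv2.INTER_CUBIC),cv2.COLOR_RGB2BGR))
E
python3 - <<'E'
from h import *
P={c:grab_frame(c) for c in ('scene','top')}
crop(P['scene'],'s_cap',130,170,225,265,12); crop(P['top'],'t_cap',345,385,155,195,12)
crop(P['top'],'t_box',170,290,145,245,6)
for c,p in P.items():
    X=cloud(p); col=p['color'].astype(int); r,g,b=col[...,0],col[...,1],col[...,2]
    near=np.hypot(X[...,0]-.609,X[...,1]+.289)<.04
    m=near&(X[...,2]>.035)
    q=X[m]; print(c,'bar',len(q),np.median(q,0).round(4) if len(q) else '', q[:,2].max() if len(q) else '')
    if len(q)>5:
        C=np.cov(q[:,:2].T); e,V=np.linalg.eigh(C); print('yaw',np.degrees(np.arctan2(V[1,1],V[0,1])),np.sqrt(e))
        rc=cv2.minAreaRect((q[q[:,2]>.045][:,:2]*1000).astype(np.float32)); print('rect',rc)
    o=near&(r>g*1.5)&(r>100)&(r>2*b); q=X[o]; print('orange',len(q),np.nanmedian(q,0).round(4))
    bl=(b>1.6*g)&(b>2.5*r)&(b>80)&(np.hypot(X[...,0]-.57,X[...,1]-.04)<.2)
    q=X[bl]; q=q[~np.isnan(q).any(1)]
    ctr=q.mean(0); _,_,V=np.linalg.svd(q-ctr); n=V[2]*np.sign(V[2][2]); d=(q-ctr)@n; q=q[abs(d)<.006]; ctr=q.mean(0); _,_,V=np.linalg.svd(q-ctr); n=V[2]*np.sign(V[2][2])
    print('lid n',n,'angle',np.arccos(n[2]),'yaw',np.degrees(np.arctan2(-n[1],-n[0])),'ctr',ctr,'z',q[:,2].min(),q[:,2].max(),len(q))
    # in-plane rectangle
    ey=np.cross([0,0,1],-n*[1,1,0]); ey/=np.linalg.norm(ey); ex=np.cross(ey,n)
    l=np.c_[(q-ctr)@ex,(q-ctr)@ey]; print('ex',ex,'ey',ey); rc=cv2.minAreaRect((l*1000).astype(np.float32)); print(rc)
    (cx,cy)=rc[0]; mid=ctr+ex*cx/1000+ey*cy/1000; print('lid face mid',mid,'hinge est', mid+ex*.08-n*.006)
    m=np.hypot(X[...,0]-.512,X[...,1]-.031)<.03; q=X[m&(X[...,2]>.065)&(X[...,2]<.1)&~bl]; print('stud',len(q),np.median(q,0), q[:,2].max() if len(q) else '')
E
```

```text
scene bar 150 [ 0.6146 -0.2886  0.0521] 0.05766569247533181
yaw 51.39268168182451 [0.00507594 0.01101446]
rect ((611.0770263671875, -289.6141357421875), (35.141353607177734, 16.530155181884766), 50.75247573852539)
orange 82 [ 0.6199 -0.2947  0.0289]
lid n [0.6803834  0.24632312 0.69021978] angle 0.8090035894754164 yaw -160.09793259489425 ctr [0.58037911 0.05455221 0.108399  ] z 0.05294099677929346 0.1715630856220787 4280
ex [-0.64899698 -0.23496012  0.72359979] ey [ 0.34041348 -0.94027584  0.        ]
((4.668083190917969, 0.8546371459960938), (198.9100799560547, 158.49563598632812), 89.63650512695312)
lid face mid [0.57764047 0.0526518  0.11177682] hinge est [0.52163841 0.03237705 0.16552349]
stud 0 [nan nan nan] 
top bar 125 [ 0.6091 -0.2871  0.0527] 0.058214225789013856
yaw 47.23453875096105 [0.00516525 0.01077564]
rect ((609.236328125, -289.1768798828125), (36.34764862060547, 16.47461700439453), 47.50459671020508)
orange 75 [ 0.6016 -0.2782  0.029 ]
lid n [0.68399857 0.24058265 0.68866969] angle 0.8111435921921171 yaw -160.6217096470659 ctr [0.57218963 0.05771912 0.11509767] z 0.05225809190790445 0.17229345815920658 3339
ex [-0.64965549 -0.22850316  0.72507521] ey [ 0.33180372 -0.94334845  0.        ]
((-3.9773406982421875, 6.063018798828125), (162.30783081054688, 194.18772888183594), 0.27601608633995056)
lid face mid [0.57678527 0.05290842 0.1122138 ] hinge est [0.52070884 0.03318467 0.1660878 ]
stud 81 [0.51303312 0.02944076 0.07292446] 0.0808870488589022
  return _methods._mean(a, axis=axis, dtype=dtype,
  ret = um.true_divide(
```

```bash
cat >> h.py <<'E'
from scipy.spatial.transform import Rotation as Ro
def down(yaw):
    "jaw direction at yaw (mod pi), tool down; nearest to present orientation"
    best=None
    for k in (0,np.pi):
        z=np.array([np.cos(yaw+k),np.sin(yaw+k),0]); y=np.array([0,0,-1.]); M=np.c_[np.cross(y,z),y,z]
        r=Ro.from_matrix(M); a=(r*Ro.from_rotvec(get_eef_rot()).inv()).magnitude()
        if best is None or a<best[0]: best=(a,r.as_rotvec())
    return best[1]
BY=np.radians(19.7); X_=np.array([np.cos(BY),np.sin(BY),0]); Y_=np.array([-np.sin(BY),np.cos(BY),0]); Z_=np.array([0,0,1.])
H=np.array([.6251,.0698,.0505]); STUD=np.array([.5122,.0298])
def pad(th,r=.13):
    return H+r*(-X_*np.cos(th)+Z_*np.sin(th))+.006*(X_*np.sin(th)+Z_*np.cos(th))-.06*Y_
E
python3 - <<'E'
from h import *
set_gripper(0,40); print(get_grip_width())
o=down(BY+np.pi/2); p=pad(.81); print(p, ik(p+[0,0,.09],o), get_eef_rot(), o)
reach(p+[0,0,.10],o); print(get_time(),get_tool_pos(),get_force())
hit=servo_line(p+[0,0,.019-.004],vel=.06,max_force=2); print(hit,get_tool_pos(),get_force(),get_time())
for th in np.linspace(.75,0.1,6):
    h=servo_line(pad(th)+[0,0,.019],vel=.08,max_force=25); print(round(th,2),h,np.round(get_force(),1),get_tool_pos().round(4) if hasattr(get_tool_pos(),'round') else get_tool_pos())
h=servo_line(pad(0)+[0,0,.019-.012],vel=.04,max_force=15); print(h,np.round(get_force(),1),get_tool_pos(),pad(0)[2]+.019,get_time())
E
```

```text
0.00022824843102244464
[ 0.56502857 -0.01543877  0.14879432] [-0.17147177  0.33602623  0.02742203  1.26219212  0.          2.62629102] [-0.37864029  2.01885365 -2.01894216] [-0.35327818  2.03467468 -2.03467468]
4.0333 [ 0.56498154 -0.01621932  0.24878116] [-0.30508895  0.36717987 -0.23966935]
False [ 0.56514522 -0.01545364  0.16403692] [0.15825229 0.10928832 0.57837463] 5.6
0.75 False [0.1 0.4 0.4] [ 0.5593 -0.0175  0.1626]
0.62 False [ 0.8 -0.6 -0.1] [ 0.5489 -0.0212  0.15  ]
0.49 False [0.7 0.8 0.1] [ 0.54   -0.0244  0.1361]
0.36 False [ 0.4  0.8 -0.9] [ 0.5328 -0.027   0.121 ]
0.23 False [0.2 0.3 1.2] [ 0.5274 -0.0289  0.1051]
0.1 False [-0.3  0.9  0. ] [ 0.5241 -0.03    0.0886]
True [-3.9 -0.4 15.4] [ 0.52392396 -0.03044151  0.07533146] 0.0755 8.075
```

```bash
python3 - <<'E'
from h import *
t=get_tool_pos(); servo_line([t[0],t[1],.20],vel=.15)
set_gripper(.06)
q=down(np.radians(49+90)); print(q)
reach([.609,-.289,.16],q); print(get_time(),get_qpos())
P={c:grab_frame(c) for c in ('scene','top')}
for c,p in P.items():
    save(p,c+'1')
    X=cloud(p); col=p['color'].astype(int); r,g,b=col[...,0],col[...,1],col[...,2]
    bl=(b>1.6*g)&(b>2.5*r)&(b>80)&(np.hypot(X[...,0]-.55,X[...,1]-.04)<.2)
    q=X[bl]; q=q[~np.isnan(q).any(1)]; ctr=np.median(q,0); q=q[abs(q[:,2]-ctr[2])<.01]; ctr=q.mean(0); _,_,V=np.linalg.svd(q-ctr); n=V[2]*np.sign(V[2][2]); print(c,'lid tilt',n,ctr)
    print(cv2.minAreaRect((q[:,:2]*1000).astype(np.float32)))
    m=np.hypot(X[...,0]-.512,X[...,1]-.03)<.02; q=X[m&(X[...,2]>.068)]; print('stud',len(q),q.mean(0),q[:,2].max())
    for n in ('cap_mid','stud_top','stud_seat'):
        for d in landmark_of(p,n)[:4]: print(n,round(d['confidence'],2),w(p,d['location']).round(4))
E
```

```text
[-0.78101368  1.71377811 -1.71377811]
10.725 [-5.62846711e-01  5.54456616e-01  1.80326684e-01  1.19675097e+00
  2.12883519e-04  1.72388716e+00]
scene lid tilt [-0.00212877  0.00121382  0.999997  ] [0.56047912 0.04652917 0.05576043]
((551.3193969726562, 43.165733337402344), (160.47364807128906, 200.609619140625), 20.09029769897461)
stud 52 [0.51595492 0.02847907 0.07368081] 0.0806964426879219
cap_mid 0.9 [ 0.6938 -0.296   0.0267]
cap_mid 0.84 [ 0.642  -0.2076  0.031 ]
cap_mid 0.82 [ 0.6034 -0.3899  0.0248]
cap_mid 0.72 [ 0.6064 -0.2882  0.0284]
stud_top 0.92 [0.5155 0.0311 0.0801]
stud_seat 0.98 [0.5074 0.0287 0.0582]
top lid tilt [-3.01888182e-04 -1.34195465e-04  9.99999945e-01] [0.55368805 0.05010569 0.05564383]
((552.2306518554688, 44.14759826660156), (158.3037872314453, 195.09017944335938), 19.81330680847168)
stud 66 [0.51321587 0.02988909 0.0740987 ] 0.08021579129385732
cap_mid 0.79 [ 0.6448 -0.2091  0.0286]
cap_mid 0.64 [ 0.612  -0.2907  0.0256]
cap_mid 0.54 [ 0.6932 -0.2935  0.0289]
cap_mid 0.51 [ 0.6066 -0.3872  0.0286]
stud_top 0.86 [0.5161 0.0295 0.0815]
stud_seat 0.6 [0.5161 0.0318 0.0573]
```

```bash
python3 -c "
import cv2,numpy as np
a=cv2.imread('pics/s_cap.png');b=cv2.imread('pics/t_cap.png');cv2.imwrite('pics/caps.png',np.hstack([a,b])[:, :800])
import cv2
s=cv2.imread('pics/scene1.png');t=cv2.imread('pics/top1.png')
cv2.imwrite('pics/both1.png',np.hstack([cv2.resize(s,(400,300)),cv2.resize(t,(400,300))]))
cv2.imwrite('pics/box1.png',cv2.resize(s[120:270,200:360],None,fx=4.5,fy=4,interpolation=cv2.INTER_CUBIC)[:600])"
```

```text
(no output)
```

View pics/caps.png

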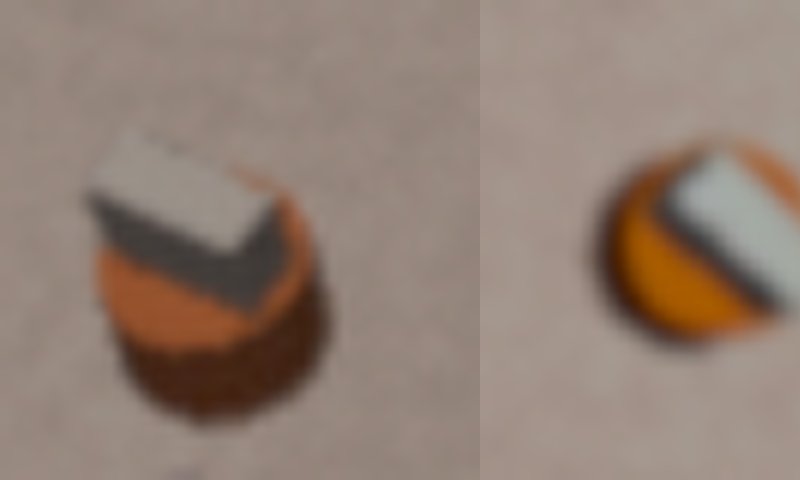

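View pics/both1.png

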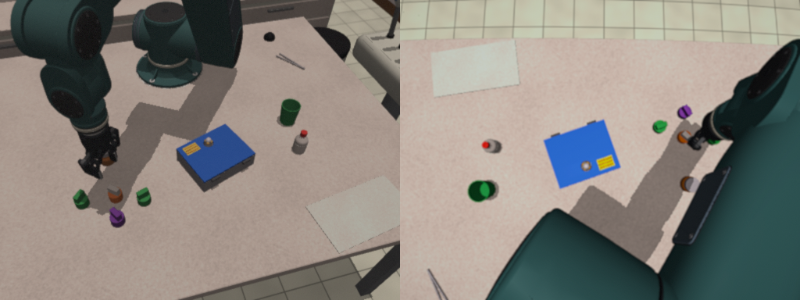

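View pics/box1.png

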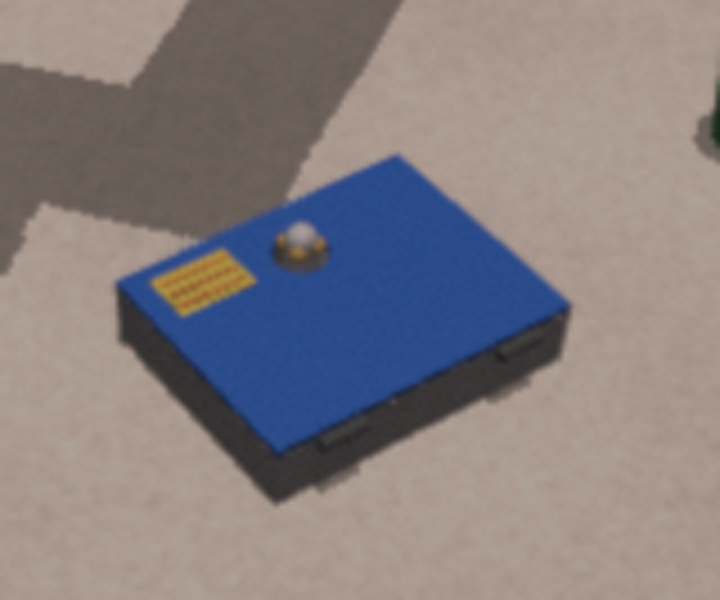

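Both views show the lid shut: its plane is level at 55.7 mm and the stud pokes through at (300,240) in the crop. In the cap crop the white bar runs at about 49° in the world. Grasping now.

```bash
python3 - <<'E'
from h import *
q=down(np.radians(49+90))
C=[.610,-.2893]
set_gripper(.045,100)
servo_line(C+[.10],vel=.15,frame=q)
h=servo_line(C+[.050],vel=.06,max_force=6); print(h,get_tool_pos(),get_force())
set_gripper(0,100); print('w',get_grip_width(),get_force(),get_tool_pos())
servo_line(C+[.17],vel=.15); print('w',get_grip_width(),np.round(get_force(),1))
S=[.5139,.0300]
qq=down(BY+np.pi/2) ; print(ik(S+[.17],qq),get_qpos())
reach(S+[.18],qq)
servo_line(S+[.145],vel=.15)
print('w',get_grip_width(),get_tool_pos(),get_time())
P={c:grab_frame(c) for c in ('scene','top')}
for c,p in P.items():
    save(p,c+'2')
    X=cloud(p); col=p['color'].astype(int); r,g,b=col[...,0],col[...,1],col[...,2]
    o=(np.hypot(X[...,0]-.514,X[...,1]-.03)<.05)&(r>g*1.5)&(r>40)&(r>2*b)&(X[...,2]>.085)&(X[...,2]<.14); q=X[o]; print(c,'orange',len(q), q.min(0) if len(q) else 0,q.max(0) if len(q) else 0)
    for n in ('cap_mid','cap_rim','stud_top','stud_seat'):
        for d in landmark_of(p,n)[:5]: print(n,round(d['confidence'],2),w(p,d['location']).round(4))
crop(P['scene'],'s2',200,350,100,240,5)
E
```

```text
False [ 0.61020832 -0.28942368  0.05034357] [-0.30730037 -0.59379636 -0.61594134]
w 0.0137555976309239 [-0.4672257   0.03488825  4.35396   ] [ 0.61010415 -0.28937781  0.05033712]
w 0.014454294113218429 [-0.1  0.2 -0.2]
[-0.10008947  0.28449862 -0.24194576  1.04435195  0.          2.69767332] [-5.63427700e-01  5.53643794e-01  2.03025819e-01  1.22151202e+00
  4.22819378e-06  1.72298017e+00]
w 0.014222912910564734 [0.51395483 0.02947208 0.14492823] 15.925
scene orange 144 [0.50604098 0.00776905 0.0962306 ] [0.53755092 0.04533011 0.13314708]
cap_mid 0.96 [ 0.6054 -0.3898  0.0235]
cap_mid 0.85 [ 0.693  -0.2931  0.0284]
cap_mid 0.78 [0.5132 0.0288 0.1211]
cap_mid 0.75 [ 0.6419 -0.2062  0.0286]
cap_mid 0.22 [ 0.5264 -0.0315  0.0563]
cap_rim 0.81 [ 0.6902 -0.2889  0.0036]
cap_rim 0.64 [ 0.6044 -0.3881  0.0019]
cap_rim 0.63 [ 0.6414 -0.2114 -0.0017]
cap_rim 0.59 [0.5119 0.0267 0.0945]
cap_rim 0.35 [5.730e-01 3.353e-01 1.000e-04]
stud_top 0.59 [0.5161 0.0328 0.0822]
stud_seat 0.72 [0.5126 0.0297 0.0574]
top orange 0 0 0
cap_mid 0.76 [ 0.6081 -0.3888  0.0267]
cap_mid 0.55 [ 0.6478 -0.2106  0.0294]
cap_mid 0.51 [ 0.6906 -0.2911  0.0267]
cap_rim 0.78 [ 0.6112 -0.3926 -0.0008]
cap_rim 0.77 [ 0.6443 -0.2082 -0.0012]
cap_rim 0.55 [ 6.907e-01 -2.939e-01 -2.000e-04]
```

View pics/s2.png

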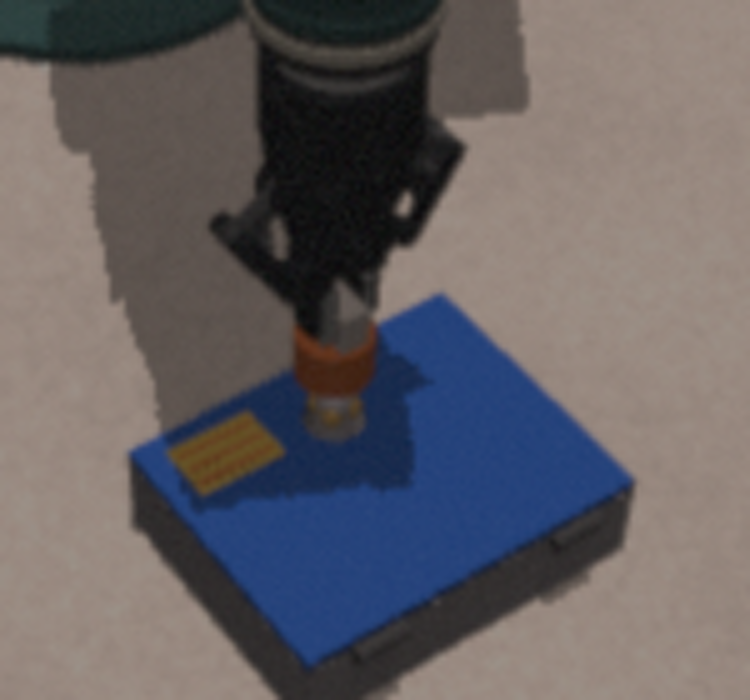

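The crop shows the cap held upright over the stud: orange skirt at (336,360), stud at (335,415). I'll check the lateral offset by fitting circles to both in that one camera.

```bash
python3 - <<'E'
from h import *
from scipy.optimize import least_squares
p=grab_frame('scene'); X=cloud(p); col=p['color'].astype(int); r,g,b=col[...,0],col[...,1],col[...,2]
near=np.hypot(X[...,0]-.514,X[...,1]-.03)<.045
o=near&(r>g*1.5)&(r>2*b)&(X[...,2]>.097)&(X[...,2]<.121)
s=near&(X[...,2]>.0675)&(X[...,2]<.077)&~((b>1.6*g)&(b>2*r))&(np.hypot(X[...,0]-.516,X[...,1]-.03)<.022)
for n,m,R in (('cap',o,.021),('stud',s,.0115)):
    q=X[m]; q=q[~np.isnan(q).any(1)]
    f=least_squares(lambda c:np.hypot(q[:,0]-c[0],q[:,1]-c[1])-R,[.51,.03],loss='soft_l1',f_scale=.001); print(n,len(q),f.x.round(4),np.abs(f.fun).mean())
    v,u=np.nonzero(m); print('u range',u.min(),u.max(),'v',v.min(),v.max())
    # lateral (image x) silhouette centre per row
    rows=[(vv,(u[v==vv].min()+u[v==vv].max())/2,u[v==vv].size) for vv in np.unique(v)]; print(rows)
print(get_tool_pos())
# predicted image column of axis at both heights
for pt in ([.5139,.0300,.109],[.5139,.03,.072],[.5139,.03,.0795]):
    uv=cv2.projectPoints(np.array([pt]),cv2.Rodrigues(np.array(p['R']))[0],np.array(p['t']),np.array(p['mtx']),np.array(p['D']))[0].ravel(); print(pt,uv)
E
```

```text
cap 94 [0.5142 0.0293] 0.0009943491721661297
u range 259 274 v 167 178
[(np.int64(167), np.float64(260.0), 1), (np.int64(169), np.float64(274.0), 1), (np.int64(170), np.float64(267.0), 3), (np.int64(171), np.float64(266.5), 7), (np.int64(172), np.float64(266.5), 10), (np.int64(173), np.float64(266.0), 15), (np.int64(174), np.float64(266.5), 14), (np.int64(175), np.float64(266.5), 14), (np.int64(176), np.float64(266.5), 12), (np.int64(177), np.float64(266.5), 10), (np.int64(178), np.float64(266.5), 7)]
stud 33 [0.5112 0.0306] 0.0017553787530776611
u range 262 271 v 179 184
[(np.int64(179), np.float64(266.0), 3), (np.int64(180), np.float64(266.5), 10), (np.int64(181), np.float64(267.0), 8), (np.int64(182), np.float64(267.0), 6), (np.int64(183), np.float64(266.0), 4), (np.int64(184), np.float64(266.0), 2)]
[0.51393078 0.03001169 0.14513002]
[0.5139, 0.03, 0.109] [266.96014584 169.13011324]
[0.5139, 0.03, 0.072] [266.67549385 179.12745784]
[0.5139, 0.03, 0.0795] [266.73202559 177.14187969]
```

```bash
python3 - <<'E'
from h import *
S=[.5134,.0300]
h=servo_line(S+[.121],vel=.05,max_force=5); print('entry',h,np.round(get_tool_pos(),4),np.round(get_force(),1),np.round(get_moment(),2))
if not h:
    for z in np.arange(.119,.1069,-.0015):
        h=servo_line(S+[z],vel=.03,max_force=30); print(round(z,4),h,np.round(get_tool_pos(),4),np.round(get_force(),1),round(get_grip_width(),4))
        if h: break
print(get_time())
E
```

```text
entry False [0.5134 0.03   0.1209] [-0.3 -0.2 -0. ] [ 0.   -0.06 -0.04]
0.119 False [0.5131 0.0303 0.1191] [-4.   2.3  4. ] 0.0144
0.1175 False [0.5131 0.0303 0.1177] [-4.3  2.7  6.5] 0.0139
0.116 False [0.5132 0.0302 0.1161] [-2.9  3.8  4. ] 0.014
0.1145 False [0.5133 0.0301 0.1144] [-2.4  2.2  0.2] 0.0138
0.113 False [0.5131 0.03   0.1125] [-1.8  3.2 -6.1] 0.0138
0.1115 False [0.5128 0.0301 0.1108] [ -2.4   3.2 -12.2] 0.0141
0.11 False [0.5125 0.0301 0.1093] [ -4.4   3.8 -13.6] 0.0136
0.1085 False [0.513  0.0301 0.1082] [ -2.9   4.3 -10.9] 0.0136
0.107 False [0.5134 0.0299 0.1071] [-4.5  1.8 -5.9] 0.0139
19.3583
```

The click shows in the trace: up to +6 N, then a pull-down. Pressing onto the lid next.

```bash
python3 - <<'E'
from h import *
S=[.5132,.0300]
z=.1065
while z>.098:
    h=servo_line(S+[z],vel=.03,max_force=40); pause(.1); f=get_force(); print(round(z,4),h,np.round(get_tool_pos(),4),np.round(f,1),round(get_grip_width(),4))
    if f[2]>24 or h: break
    z-=.0007
pause(.5); print(np.round(get_force(),1),np.round(get_moment(),2),get_tool_pos(),get_time())
p=grab_frame('scene'); save(p,'scene3'); crop(p,'s3',200,350,100,240,5)
X=cloud(p); col=p['color'].astype(int); r,g,b=col[...,0],col[...,1],col[...,2]
o=(np.hypot(X[...,0]-.514,X[...,1]-.03)<.045)&(r>g*1.5)&(r>2*b)&(X[...,2]>.05); q=X[o]; print('orange',len(q),np.percentile(q[:,2],[2,50,98]))
# height of the skirt top rim (orange annulus) - expect .0565+.029=.0855
bl=(b>1.6*g)&(b>2.5*r)&(b>80); q=X[bl&(np.hypot(X[...,0]-.55,X[...,1]-.04)<.15)]; print('lid z',np.nanmedian(q[:,2]))
for n in ('cap_rim','cap_mid','jar','cup','bottle'):
    for d in landmark_of(p,n)[:5]: print(n,round(d['confidence'],2),w(p,d['location']).round(4))
E
```

```text
0.1065 False [0.5134 0.0299 0.1068] [-4.2  2.   1.7] 0.0141
0.1058 False [0.5134 0.0299 0.1067] [-7.6  1.6 12.8] 0.0138
0.1051 False [0.5134 0.0299 0.1065] [-12.    2.1  24.4] 0.0139
[-12.1   2.   23.5] [ 0.36  2.44 -0.01] [0.5134409  0.02994768 0.10654492] 20.9083
orange 133 [0.06015682 0.07785126 0.09750698]
lid z 0.05575084905077271
cap_rim 0.83 [ 0.6891 -0.2904  0.002 ]
cap_rim 0.78 [ 0.6032 -0.3918  0.    ]
cap_rim 0.65 [ 0.6405 -0.2083 -0.0011]
cap_rim 0.52 [0.5093 0.0261 0.0554]
cap_mid 0.72 [ 0.6047 -0.3911  0.0262]
cap_mid 0.71 [ 0.6426 -0.2061  0.0298]
cap_mid 0.66 [ 0.6912 -0.2924  0.0282]
cap_mid 0.65 [0.5142 0.031  0.0847]
jar 0.88 [ 0.4561 -0.3006 -0.0033]
cup 0.7 [ 0.4343  0.3562 -0.0012]
bottle 0.72 [5.700e-01 3.373e-01 1.000e-04]
```

View pics/s3.png

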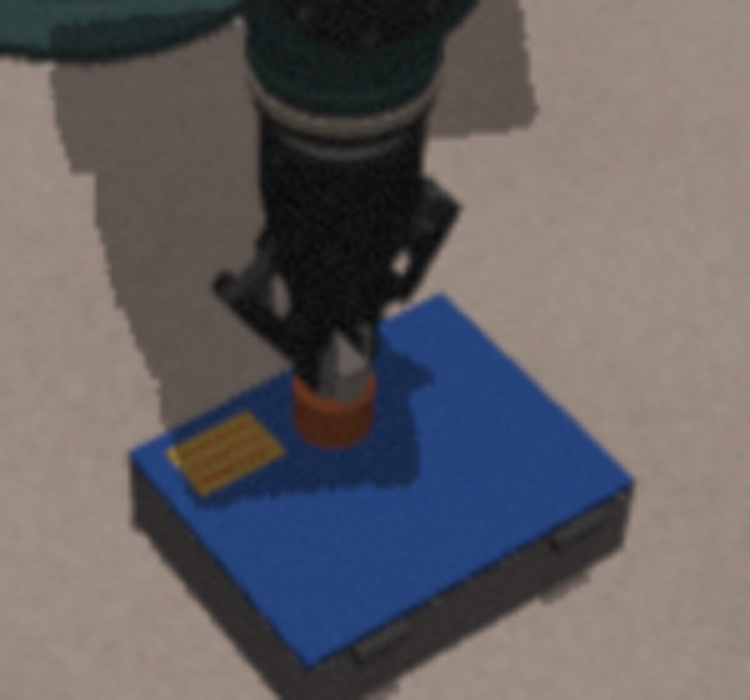

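```bash
python3 - <<'E'
from h import *
M=Ro.from_rotvec(get_eef_rot()).as_matrix(); print('tilt deg',np.degrees(np.arccos(-M[2,1])))
pause(1); print(np.round(get_force(),1),get_tool_pos(),get_grip_width(),get_time())
job_done()
E
```

```text
tilt deg 0.09857289502234065
[-12.1   1.6  24.2] [0.51344374 0.02993554 0.10651938] 0.01391792822251711 22.2083
the job is handed in; nothing more can be done
```

The lid is shut and the orange cap is seated on the stud. I handed the job in at about 22 s, with the gripper still holding the cap and pressing it down with about 24 N.

- **Lid:** I pushed it shut along its arc on the yellow pad, ending with a 15 N press. Both cameras then showed it level at about 55.7 mm.
- **Cap:** I gripped the orange cap by its white bar and aligned it over the stud. Pressing it down, the force rose to about 6.5 N, below the stated 8–15 N. It then dropped to a 14 N downward pull at the click.
- **Seating:** The final tool height was 106.5 mm, which is where the rim should meet the lid. The picture shows the skirt flat on the lid, and the force held steady for a second before hand-in.
- **Bystanders:** The last scene-camera readings put the jar, cup and bottle within about 4 mm of their starting positions, which is the detector's accuracy. I never touched the green and purple look-alikes, and they were still in place.

**Checks that disagreed:**
- A sideways force of about 12 N remains while pressing. The tool tilt is only 0.1°.
- The grip width reads 14 mm on the 16 mm bar, which I put down to pad compression.
- The stud position from the different fits varied by about 2–3 mm, and I used a value between them.

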